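# Pair four chainsaw pistons with their cylinders

### The arm

A 6-joint arm with a two-finger parallel gripper is mounted at the origin on the work surface. World frame = base frame: x ahead of the robot, y to its left, z up, the work surface at z = 0. Lengths are in m, angles in rad, forces in N, time in s.
With the tool pointing down it reaches from about 0.375 to 0.925 m from the base axis. Payload 5.7 kg.
Tool frame: the origin (TCP) lies at the very end of the fingers, on their centre line; the grasp point (between the pads) lies 19 mm behind it; z points along the fingers, x is the direction in which the jaws open and shut, and the axes are right-handed (so a half turn about z gives the same grasp; the last joint's range is limited). The gripper opens to 88 mm and grips with 3 to 60 N. Pads are 20 mm wide; open, the fingers measure 115 mm over their backs; the gripper's body (75 mm by 178 mm) begins 61 mm behind the grasp point.
Start: joints at [-1.401, 0.359, 1.51, -0, 1.272, -0.115], TCP at [0.169, -0.576, 0.223] pointing down, gripper open.
Joint ranges: [-2.97, 2.97], [-1.01, 2.36], [0.21, 2.38], [-0.96, 4.11], [0.2, 2.71], [-2.98, 2.98]. Speed limits (rad/s): [2.39, 2.39, 3.14, 3.14, 3.14, 3.14].

### API

Orientations are given as a 3x3 rotation matrix whose columns are the frame's x, y, z axes.
In Python, from cell import bot gives the robot as it stands.
- The arm moves only by the tool drive_tool, never from a script. Its argument "moves" is text: rows parted by semicolons, each of 7 numbers parted by spaces: the finger opening in m, from 0 to 0.0878, then the shift along the world's x, y, z in m, then the turn, a rotation vector about the world's x, y, z in degrees. A call has 1 to 20 rows; each row is the pose to reach, as a shift and turn from the pose commanded when the call began; what a row does not reach only later rows make up. A row lasts 1/10 s, in which the tool goes at most 50 mm and 8.59 degrees, less where a joint would pass 70% of its speed; a pose out of reach is approached as far as the arm can. A call with a gripper value outside its range is refused whole. The fingers move at their own pace and stop on an object; the grip force is fixed at half the most. Time passes only in rows, so rows that repeat a pose let the fingers close. It gives the time, the measured TCP pose, the force and the opening at its end, in the units of the state.
- bot.read_state(): the state, without advancing time (a new reading comes with each control period).
- bot.snapshot(name): name is "side" or "top"; returns the picture (480x640x3 uint8, red, green, blue); there is no depth.
- bot.get_calibration(name): a dict with "mtx" (3x3 intrinsics, pixels), "k1" (the pictures are not rectified: a ray, as slopes to the right and down, at radius r is drawn at 1 + k1 r^2 times it, then the intrinsics apply), "rvec" (rotation vector, rad) and "tvec" (3), from world to camera coordinates, as OpenCV has them. Camera axes: x right, y down, z forward; pixel columns grow to the right and rows downward; lengths in m; the calibration is good to about 2 mm. A picture is of the moment at which its call begins. get_calibration takes no time and is no camera call.
- bot.sign_off(): hands the job in, once; it reports no verdict.
The state is a dict: "time_s": time; "joints": joint angles; "qvel": joint speeds; "tau": joint torques, N m; "tool_pos": TCP position; "tcp_rot": TCP orientation; "force": force on the tool from outside, world axes, zero at the start; "ft_torque": the same for the moment, N m; "width": opening from 0.0 (shut) to 1.0 (fully open).
Only numpy, scipy, OpenCV 4.12 (cv2) and the standard library are available. Lean on these libraries where they do the work, as an engineer would, in place of code of your own. Each camera call takes 0.05 s, during which the arm holds its last target. There are 200 camera calls.

### The job

The four washed chainsaw pistons stand mixed up on the steel drain rack. Move them to the wooden overhaul rack, so that their row is in the same order as the row of cylinders there: each piston set down, not dropped, crown up over the dowel directly in front of the cylinder whose bore it fits (smallest piston to smallest bore, and so on), resting on the board. Leave the cylinders, the oil bottle and the screwdriver where they are.

Things in the scene. Friction and masses are not known exactly. Their poses are not given: they have to be found in the camera images.
- piston_35: The smallest of four bare aluminium chainsaw pistons: 35 mm diameter, 32 mm high, about 50 g, upright, crown up; skirt hollow below (27 mm wide, 18 mm deep). Origin: centre of its underside, z up; turn about z is free. Starts in a mixed row, 95 mm apart, on the fixed slotted steel drain rack (120 x 390 mm, top 18 mm above the bench), loosely over an 8 mm pin 14 mm high.
- piston_42: The second smallest of four bare aluminium chainsaw pistons: 42 mm diameter, 36 mm high, about 80 g, upright, crown up; skirt hollow below (34 mm wide, 18 mm deep). Origin: centre of its underside, z up; turn about z is free. Starts in a mixed row, 95 mm apart, on the fixed slotted steel drain rack (120 x 390 mm, top 18 mm above the bench), loosely over an 8 mm pin 14 mm high.
- piston_49: The second largest of four bare aluminium chainsaw pistons: 49 mm diameter, 40 mm high, about 120 g, upright, crown up; skirt hollow below (41 mm wide, 18 mm deep). Origin: centre of its underside, z up; turn about z is free. Starts in a mixed row, 95 mm apart, on the fixed slotted steel drain rack (120 x 390 mm, top 18 mm above the bench), loosely over an 8 mm pin 14 mm high.
- piston_56: The largest of four bare aluminium chainsaw pistons: 56 mm diameter, 44 mm high, about 170 g, upright, crown up; skirt hollow below (48 mm wide, 18 mm deep). Origin: centre of its underside, z up; turn about z is free. Starts in a mixed row, 95 mm apart, on the fixed slotted steel drain rack (120 x 390 mm, top 18 mm above the bench), loosely over an 8 mm pin 14 mm high.
- cylinder_35: The smallest of four finned aluminium cylinders, mate of the 35 mm piston: 59 x 59 mm, 54 mm high, loose, upside down, 37 mm bore open upward, in a row 95 mm apart in 20 mm high bays of the fixed plywood overhaul rack (190 x 390 mm, top 18 mm above the bench). Origin: centre of its underside, z up. Its wooden piston dowel (14 mm thick and high) is 100 mm away along its -x, robot side.
- cylinder_42: The second smallest of four finned aluminium cylinders, mate of the 42 mm piston: 66 x 66 mm, 60 mm high, loose, upside down, 44 mm bore open upward, in a row 95 mm apart in 20 mm high bays of the fixed plywood overhaul rack (190 x 390 mm, top 18 mm above the bench). Origin: centre of its underside, z up. Its wooden piston dowel (14 mm thick and high) is 100 mm away along its -x, robot side.
- cylinder_49: The second largest of four finned aluminium cylinders, mate of the 49 mm piston: 73 x 73 mm, 66 mm high, loose, upside down, 51 mm bore open upward, in a row 95 mm apart in 20 mm high bays of the fixed plywood overhaul rack (190 x 390 mm, top 18 mm above the bench). Origin: centre of its underside, z up. Its wooden piston dowel (14 mm thick and high) is 100 mm away along its -x, robot side.
- cylinder_56: The largest of four finned aluminium cylinders, mate of the 56 mm piston: 80 x 80 mm, 72 mm high, loose, upside down, 58 mm bore open upward, in a row 95 mm apart in 20 mm high bays of the fixed plywood overhaul rack (190 x 390 mm, top 18 mm above the bench). Origin: centre of its underside, z up. Its wooden piston dowel (14 mm thick and high) is 100 mm away along its -x, robot side.
- oil_bottle: Bystander: a white oil bottle with a black cap, 56 mm across and 140 mm high, standing on the bench beyond the racks. Origin: centre of its underside.
- screwdriver: Bystander: a yellow-handled screwdriver, 190 mm long, lying on the bench beyond the racks. Origin: at bench level under its middle.

How it is judged:
By the outcome, as a careful person would: the job done as asked, in the order asked, and still so for the second after the job is handed in, with the robot touching nothing.
It also fails if it takes over 106 s, if anything falls off the work surface, if the arm or the gripper's body presses on something with over 40 N, if the wrist force passes 120 N, or if a joint passes its speed limit or range.

## Working session

There is one attempt and no reset: what is moved stays moved. The work goes in short steps, Python scripts to look and compute and a tool call to move; the robot and the scene stay as the last step left them, time stands still between calls to the robot, and variables do not carry over. Pictures are saved under pics/ and viewed, about 12 in all and at most 16, crops included, and the job is handed in when it is done.

Besides the shell and the picture viewer there is one more tool, called after "Emit:" as name(argument=value, ...) on one line, values as JSON. drive_tool: Moves the arm, as the interface text tells. Its arguments: {"type":"object","properties":{"moves":{"type":"string"}},"required":["moves"]}

```bash
mkdir -p pics; ls
python3 - <<'E'
from cell import bot
import cv2
print(bot.read_state())
for n in("side","top"):
    print(n,bot.get_calibration(n)); cv2.imwrite(f"pics/{n}0.png",bot.snapshot(n)[:,:,::-1])
E
```

```text
pics
{'time_s': 0.0, 'joints': array([-1.40109899e+00,  3.59477008e-01,  1.51142742e+00, -4.89878173e-05,
        1.27249791e+00, -1.15121469e-01]), 'qvel': array([-0.00046609, -0.0012615 ,  0.00137542, -0.00074272, -0.00090826,
        0.00036422]), 'tau': array([-2.68395568e-03, -5.15383387e+01, -2.70721543e+01,  6.70433650e-02,
        3.48384830e-02, -1.55781490e-04]), 'tool_pos': array([ 0.16843557, -0.57515207,  0.22182817]), 'tcp_rot': array([[ 2.80997104e-01, -9.59708551e-01, -3.51778563e-04],
       [-9.59706922e-01, -2.80997278e-01,  1.77578159e-03],
       [-1.80308160e-03, -1.61385163e-04, -9.99998361e-01]]), 'force': array([-0.54406865,  0.04872244,  0.34540004]), 'ft_torque': array([ 0.00202015, -0.01354416,  0.00531783]), 'width': 0.9994306750074055}
side {'mtx': array([[569.28459803,   0.        , 315.03862763],
       [  0.        , 569.28459803, 244.28402732],
       [  0.        ,   0.        ,   1.        ]]), 'k1': 0.032875316032481484, 'rvec': array([ 0.57948537, -2.7072672 ,  1.11747578]), 'tvec': array([0.57714173, 0.22504472, 0.96841257])}
top {'mtx': array([[503.80873535,   0.        , 323.65525075],
       [  0.        , 503.80873535, 244.79378804],
       [  0.        ,   0.        ,   1.        ]]), 'k1': -0.11224606760822202, 'rvec': array([ 2.13273013, -2.12592613,  0.22092277]), 'tvec': array([-0.00427509,  0.60730538,  1.03842601])}
```

View pics/top0.png

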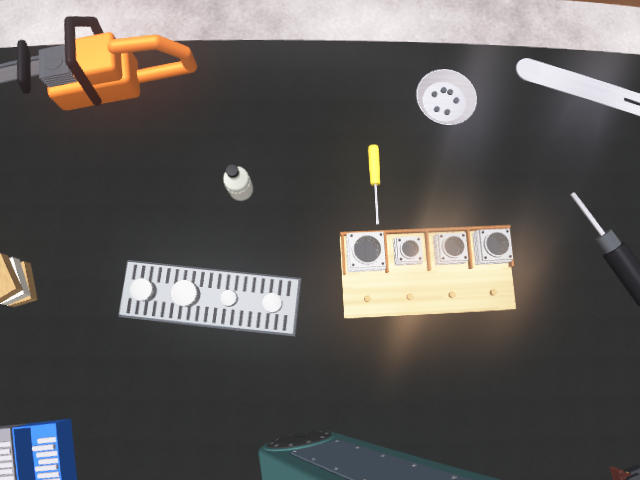

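View pics/side0.png

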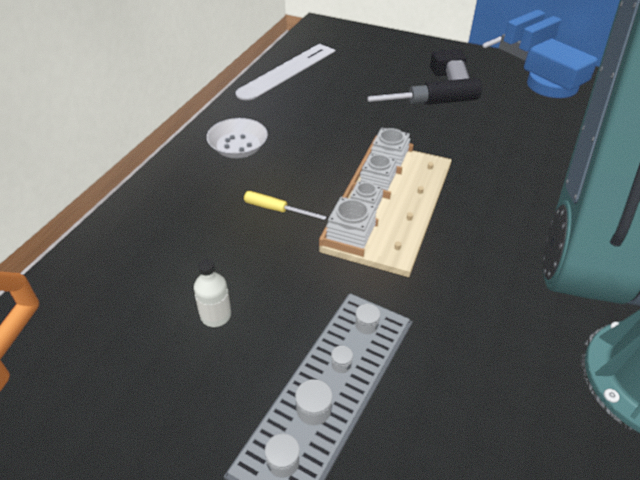

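Top view: pistons at about (141,289), (184,293), (229,298) and (272,303). Dowels at about (367,299), (409,297), (452,295) and (493,293). Cylinders are behind them, with the 56 leftmost and the 35 next. The side view shows the same things. Next I'll zoom in and measure.

Run:
```python
import cv2,numpy as np
t=cv2.imread("pics/top0.png");s=cv2.imread("pics/side0.png")
z=lambda im,x,y,w,h,k:cv2.resize(im[y:y+h,x:x+w],None,fx=k,fy=k,interpolation=cv2.INTER_CUBIC)
a=z(t,115,260,190,80,4);b=z(t,335,225,190,95,4)
cv2.imwrite("pics/z1.png",np.vstack([a[:,:760],b[:,:760]])[:600])
# side crop: rack left, wood right
c=z(s,225,290,190,190,2.1);d=z(s,315,120,140,155,2.6)
H=max(c.shape[0],d.shape[0])
p=lambda i:cv2.copyMakeBorder(i,0,H-i.shape[0],0,0,cv2.BORDER_CONSTANT)
cv2.imwrite("pics/z2.png",np.hstack([p(c),p(d)]))
hs=lambda im,p:cv2.cvtColor(im,cv2.COLOR_BGR2HSV)[p[1],p[0]]
for p in[(141,289),(184,293),(229,298),(272,303),(205,280),(367,299),(380,300)]:print(p,t[p[1],p[0]])
for p in[(282,446),(283,468),(313,393),(313,415),(342,355),(367,312),(367,326),(398,245),(410,216),(405,232)]:print(p,s[p[1],p[0]])
```

```text
(141, 289) [249 249 249]
(184, 293) [250 250 250]
(229, 298) [250 249 249]
(272, 303) [250 249 249]
(205, 280) [232 227 224]
(367, 299) [160 218 243]
(380, 300) [185 233 248]
(282, 446) [203 201 199]
(283, 468) [167 164 163]
(313, 393) [205 201 199]
(313, 415) [157 155 153]
(342, 355) [206 204 200]
(367, 312) [204 201 199]
(367, 326) [152 150 146]
(398, 245) [152 189 207]
(410, 216) [139 174 195]
(405, 232) [182 212 227]
```

View pics/z1.png

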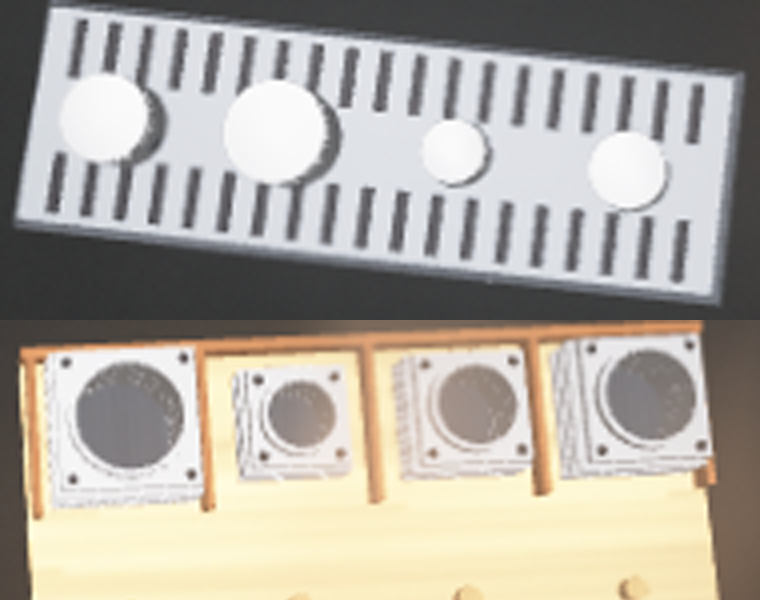

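View pics/z2.png

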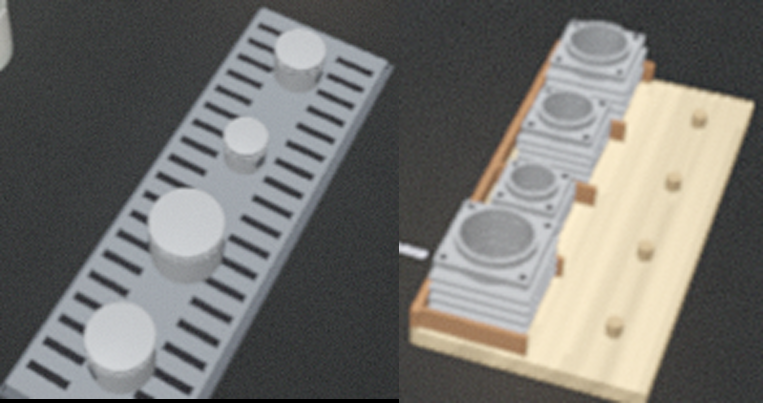

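Pistons along the rack, left to right (+y to −y), are 49, 56, 35, 42. The cylinders run 56, 35, 42, 49. I'll triangulate the crowns, dowel tops and bores.

```bash
cat > h.py <<'E'
import cv2,numpy as np
from cell import bot
def cam(n):
    c=bot.get_calibration(n);R=cv2.Rodrigues(c["rvec"])[0];return c,R,np.array(c["tvec"]).reshape(3)
def ray(n,p):
    c,R,t=cam(n);u=cv2.undistortPoints(np.float64([[p]]),c["mtx"],np.array([c["k1"],0,0,0.]))[0,0]
    return -R.T@t,R.T@np.array([u[0],u[1],1])
def plane(n,p,z):
    o,d=ray(n,p);return o+d*(z-o[2])/d[2]
def tri(pt,ps):
    o,d=ray("top",pt);q,e=ray("side",ps)
    s=np.linalg.lstsq(np.c_[d,-e],q-o,rcond=None)[0];a,b=o+s[0]*d,q+s[1]*e
    return (a+b)/2,np.linalg.norm(a-b)
def blob(m,p,r):
    """contour nearest to p in mask m within window r"""
    w=np.zeros_like(m);cv2.circle(w,(int(p[0]),int(p[1])),r,255,-1)
    cs,_=cv2.findContours(cv2.bitwise_and(m,w),cv2.RETR_EXTERNAL,cv2.CHAIN_APPROX_NONE)
    c=max(cs,key=cv2.contourArea);return c
def cen(c):
    M=cv2.moments(c);return np.array([M["m10"]/M["m00"],M["m01"]/M["m00"]])
E
python3 - <<'E'
from h import *
np.set_printoptions(precision=4,suppress=True)
t=cv2.imread("pics/top0.png");s=cv2.imread("pics/side0.png")
mt=cv2.inRange(cv2.cvtColor(t,cv2.COLOR_BGR2GRAY),238,255);ms=cv2.inRange(cv2.cvtColor(s,cv2.COLOR_BGR2GRAY),188,255)
for n,h,a,b in[(49,40,(141,289),(282,450)),(56,44,(184,293),(313,397)),(35,32,(229,298),(342,355)),(42,36,(272,303),(367,315))]:
    ca,cb=blob(mt,a,18),blob(ms,b,22);pa,pb=cen(ca),cen(cb);X,g=tri(pa,pb)
    z=.018+h/1000;P=plane("top",pa,z)
    d=np.array([plane("top",q[0],z)[:2] for q in ca]);dd=2*np.linalg.norm(d-P[:2],axis=1).mean()
    print(n,pa,pb,X,"gap",round(g,4),"top@z",P[:2],"side@z",plane("side",pb,z)[:2],"dia",dd)
D=[((367,299),(397.7,244.2)),((409,297),(409.6,214.2)),((452,295),(420.4,188.5)),((493,293),(430.4,163.8))]
hs=cv2.cvtColor(t,cv2.COLOR_BGR2HSV)[:,:,1]; hss=cv2.cvtColor(s,cv2.COLOR_BGR2HSV)[:,:,1]
for a,b in D:
    out=[]
    for S,p in((hs,a),(hss,b)):
        x,y=int(p[0]),int(p[1]);W=S[y-9:y+10,x-9:x+10];m=np.zeros_like(S)
        m[y-9:y+10,x-9:x+10]=255*(W>np.median(W)+14)
        c=blob(m,p,8);out.append((cen(c),cv2.contourArea(c)))
    (pa,A),(pb,B)=out;X,g=tri(pa,pb)
    print("dowel",pa,A,pb,B,X,round(g,4),plane("top",pa,.032)[:2],"hand side",plane("side",b,.032)[:2],tri(pa,b)[0])
E
```

```text
49 [140.37  288.776] [281.6535 450.0239] [0.5087 0.3955 0.0524] gap 0.001 top@z [0.5086 0.3936] side@z [0.5068 0.3977] dia 0.04416379984177028
56 [182.926  292.2145] [313.3907 395.4918] [0.5017 0.2999 0.057 ] gap 0.0011 top@z [0.5017 0.2987] side@z [0.5    0.3025] dia 0.051843487176615854
35 [227.4612 297.1235] [341.6877 354.1847] [0.4929 0.2052 0.0454] gap 0.0012 top@z [0.4931 0.2045] side@z [0.4913 0.2081] dia 0.030170413677090953
42 [271.2034 301.8673] [367.6074 312.9599] [0.4829 0.1099 0.0495] gap 0.0014 top@z [0.4832 0.1096] side@z [0.4812 0.1133] dia 0.03805718937052785
dowel [366.8242 298.2485] 27.5 [397.431  245.6954] 29.0 [ 0.4937 -0.0989  0.0204] 0.0015 [ 0.4935 -0.0976] hand side [ 0.4913 -0.0918] [ 0.4934 -0.0984  0.0253]
dowel [409.1988 296.3158] 28.5 [409.4167 216.1944] 24.0 [ 0.498  -0.1934  0.0213] 0.0013 [ 0.4977 -0.1913] hand side [ 0.4966 -0.1878] [ 0.4977 -0.1921  0.0281]
dowel [451.2727 294.3333] 33.0 [419.9524 189.881 ] 21.0 [ 0.5028 -0.289   0.02  ] 0.0004 [ 0.5019 -0.2856] hand side [ 0.5004 -0.2794] [ 0.5022 -0.2875  0.0253]
dowel [492.5625 292.1562] 32.0 [429.955  165.5586] 18.5 [ 0.5072 -0.3842  0.0206] 0.0007 [ 0.5065 -0.38  ] hand side [ 0.5052 -0.3759] [ 0.5065 -0.3816  0.0277]
```

Spacing comes out at 95 mm, and the order is confirmed. The heights read about 5 mm below the text, which fits the 2 mm calibration error across the two views. I'll go over the 42 piston and check the gripper against it in the pictures.

Emit:
drive_tool(moves="0.0878 0.08 0.1 0 0 0 -7; 0.0878 0.12 0.15 0 0 0 -14; 0.0878 0.16 0.19 0 0 0 -21.4; 0.0878 0.2 0.23 0 0 0 -21.4; 0.0878 0.23 0.27 0 0 0 -21.4; 0.0878 0.25 0.31 0 0 0 -21.4; 0.0878 0.27 0.35 0 0 0 -21.4; 0.0878 0.28 0.4 0 0 0 -21.4; 0.0878 0.29 0.45 0 0 0 -21.4; 0.0878 0.3 0.5 -0.02 0 0 -21.4; 0.0878 0.305 0.55 -0.04 0 0 -21.4; 0.0878 0.31 0.6 -0.06 0 0 -21.4; 0.0878 0.314 0.64 -0.08 0 0 -21.4; 0.0878 0.314 0.67 -0.1 0 0 -21.4; 0.0878 0.314 0.687 -0.11 0 0 -21.4; 0.0878 0.314 0.687 -0.115 0 0 -21.4; 0.0878 0.314 0.687 -0.115 0 0 -21.4; 0.0878 0.314 0.687 -0.115 0 0 -21.4")

```text
time_s: 1.9
tool_pos: [0.4816, 0.1119, 0.1068]
tcp_rot: [[-0.086, -0.996, -0.002], [-0.996, 0.086, -0.0], [0.001, 0.002, -1.0]]
force: [-0.3, -0.1, 0.2]
width: 0.999
```

Run:
```python
from h import *
im=[]
S=bot.read_state()
def px(n,P):
    c=bot.get_calibration(n);return cv2.projectPoints(np.float64([P]),c["rvec"],c["tvec"],c["mtx"],np.array([c["k1"],0,0,0.]))[0][0,0]
for n in("top","side"):
    i=bot.snapshot(n)[:,:,::-1].copy();cv2.imwrite(f"pics/{n}1.png",i);p=px(n,S["tool_pos"]);print(n,p)
    x,y=p.astype(int)-[66,66];x=max(x,0);y=max(y,0);c=i[y:y+133,x:x+133];print(x,y,c.shape)
    im.append(cv2.resize(c,(399,399),interpolation=cv2.INTER_CUBIC))
cv2.imwrite("pics/z3.png",np.hstack(im))
```

```text
top [267.87918386 300.62101439]
201 234 (133, 133, 3)
side [369.83664221 292.78728587]
303 226 (133, 133, 3)
```

View pics/z3.png

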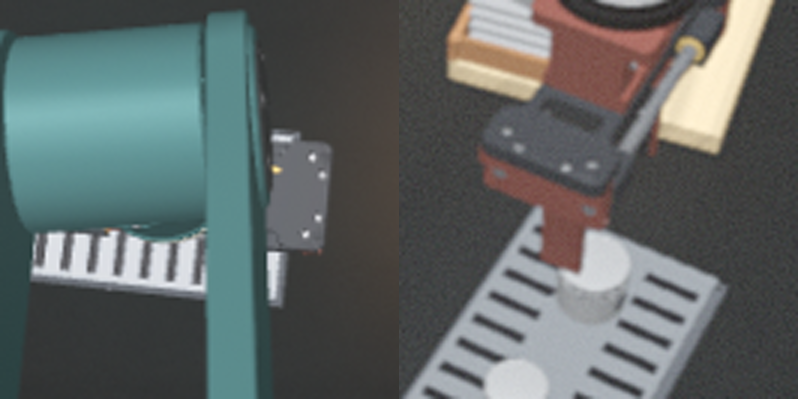

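The side view shows the left finger's tip at about (358,314), between the camera and the piston. The arm hides the top view. I'll check the finger's projection against the arm's own reading.

Run:
```python
from h import *
S=bot.read_state();R=S["tcp_rot"];T=S["tool_pos"]
c=bot.get_calibration("side")
P=[T+R@np.array([s,w,0]) for s in(-.044,-.0575) for w in(-.01,.01)]+[T]
print(cv2.projectPoints(np.float64(P),c["rvec"],c["tvec"],c["mtx"],np.array([c["k1"],0,0,0.]))[0][:,0]-[303,226])
```

```text
[[49.53273281 81.17395532]
 [60.53567654 85.92327732]
 [45.82439243 86.87481662]
 [56.89924355 91.7103886 ]
 [66.54201456 65.51807655]]
```

They agree to within about 2 px. Next: descend and grasp.

Emit:
drive_tool(moves="0.0878 0 0 -0.02 0 0 0; 0.0878 0 0 -0.04 0 0 0; 0.0878 0 0 -0.055 0 0 0; 0.0878 0 0 -0.065 0 0 0; 0.0878 0 0 -0.073 0 0 0; 0.0878 0 0 -0.078 0 0 0; 0.0878 0 0 -0.081 0 0 0; 0.0878 0 0 -0.081 0 0 0; 0.06 0 0 -0.081 0 0 0; 0.05 0 0 -0.081 0 0 0; 0.04 0 0 -0.081 0 0 0; 0.03 0 0 -0.081 0 0 0; 0.03 0 0 -0.081 0 0 0; 0.03 0 0 -0.081 0 0 0; 0.03 0 0 -0.081 0 0 0; 0.03 0 0 -0.081 0 0 0; 0.03 0 0 -0.081 0 0 0")

```text
time_s: 3.7
tool_pos: [0.4826, 0.1111, 0.0267]
tcp_rot: [[-0.089, -0.996, -0.0], [-0.996, 0.089, 0.0], [-0.0, 0.0, -1.0]]
force: [0.2, -1.2, 1.5]
width: 0.479
```

42 mm grip confirmed (width 0.479). Lift and carry it over dowel 3.

Emit:
drive_tool(moves="0.03 0 0 0.01 0 0 0; 0.03 0 0 0.03 0 0 0; 0.03 0 0 0.055 0 0 0; 0.03 0 -0.01 0.08 0 0 0; 0.03 0 -0.03 0.095 0 0 1; 0.03 0.002 -0.06 0.1 0 0 2; 0.03 0.004 -0.1 0.1 0 0 3; 0.03 0.006 -0.14 0.1 0 0 4; 0.03 0.009 -0.18 0.1 0 0 5; 0.03 0.011 -0.22 0.1 0 0 6; 0.03 0.013 -0.26 0.1 0 0 7; 0.03 0.015 -0.3 0.1 0 0 7.7; 0.03 0.017 -0.335 0.1 0 0 7.7; 0.03 0.018 -0.365 0.09 0 0 7.7; 0.03 0.019 -0.385 0.08 0 0 7.7; 0.03 0.019 -0.393 0.07 0 0 7.7; 0.03 0.019 -0.395 0.06 0 0 7.7; 0.03 0.019 -0.395 0.05 0 0 7.7; 0.03 0.019 -0.395 0.04 0 0 7.7; 0.03 0.019 -0.395 0.035 0 0 7.7")

```text
time_s: 5.7
tool_pos: [0.5009, -0.2821, 0.0603]
tcp_rot: [[0.047, -0.999, -0.002], [-0.999, -0.047, 0.002], [-0.002, 0.002, -1.0]]
force: [-0.7, -0.2, -1.2]
width: 0.476
```

Run:
```python
from h import *
im=[]
S=bot.read_state();print(S["tool_pos"],S["width"])
for n,x,y in(("top",335,220),("side",350,110)):
    i=bot.snapshot(n)[:,:,::-1].copy();cv2.imwrite(f"pics/{n}2.png",i)
    im.append(cv2.resize(i[y:y+133,x:x+133],(399,399),interpolation=cv2.INTER_CUBIC))
cv2.imwrite("pics/z4.png",np.hstack(im))
```

```text
[ 0.500926   -0.2821466   0.06032062] 0.4755904710287563
```

View pics/z4.png

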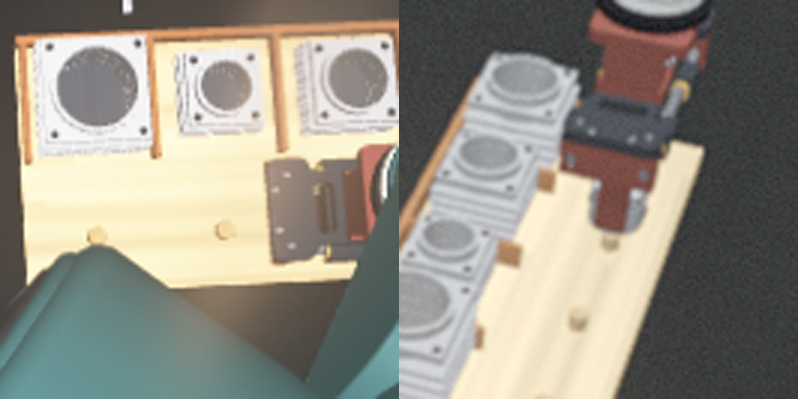

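Dowel 3, at side (420,191), shows directly under the held piston, and dowels 1 and 2 are free. I'll lower gently.

Emit:
drive_tool(moves="0.03 0 0 -0.01 0 0 0; 0.03 0 0 -0.018 0 0 0; 0.03 0 0 -0.023 0 0 0; 0.03 0 0 -0.027 0 0 0; 0.03 0 0 -0.03 0 0 0; 0.03 0 0 -0.032 0 0 0; 0.03 0 0 -0.033 0 0 0; 0.03 0 0 -0.034 0 0 0; 0.03 0 0 -0.034 0 0 0; 0.03 0 0 -0.034 0 0 0")

```text
time_s: 6.8
tool_pos: [0.5017, -0.2839, 0.0278]
tcp_rot: [[0.046, -0.999, 0.0], [-0.999, -0.046, -0.0], [0.0, -0.0, -1.0]]
force: [1.2, -0.2, -1.2]
width: 0.476
```

Emit:
drive_tool(moves="0.03 0 0 -0.0005 0 0 0; 0.03 0 0 -0.001 0 0 0; 0.03 0 0 -0.0013 0 0 0; 0.03 0 0 -0.0016 0 0 0; 0.03 0 0 -0.0016 0 0 0")

```text
time_s: 7.3
tool_pos: [0.5017, -0.2839, 0.0267]
tcp_rot: [[0.046, -0.999, 0.0], [-0.999, -0.046, -0.0], [0.0, -0.0, -1.0]]
force: [-2.1, 1.8, 6.6]
width: 0.474
```

It's touching the board (6.6 N up). Release, retreat and head for the 35.

Emit:
drive_tool(moves="0.05 0 0 0 0 0 0; 0.06 0 0 0 0 0 0; 0.0878 0 0 0 0 0 0; 0.0878 0 0 0 0 0 0; 0.0878 0 0 0.015 0 0 0; 0.0878 0 0 0.045 0 0 0; 0.0878 0 0.02 0.08 0 0 0; 0.0878 0 0.06 0.1 0 0 -1; 0.0878 -0.002 0.1 0.1 0 0 -2; 0.0878 -0.003 0.145 0.1 0 0 -3; 0.0878 -0.004 0.19 0.1 0 0 -4; 0.0878 -0.005 0.235 0.1 0 0 -5; 0.0878 -0.006 0.28 0.1 0 0 -6; 0.0878 -0.007 0.325 0.1 0 0 -7; 0.0878 -0.008 0.37 0.1 0 0 -7.7; 0.0878 -0.009 0.415 0.1 0 0 -7.7; 0.0878 -0.009 0.45 0.09 0 0 -7.7; 0.0878 -0.009 0.475 0.075 0 0 -7.7; 0.0878 -0.009 0.487 0.065 0 0 -7.7; 0.0878 -0.009 0.49 0.06 0 0 -7.7")

```text
time_s: 9.3
tool_pos: [0.4919, 0.2069, 0.085]
tcp_rot: [[-0.087, -0.996, -0.001], [-0.996, 0.087, -0.0], [0.001, 0.001, -1.0]]
force: [-0.4, -0.1, 0.4]
width: 0.998
```

Run:
```python
from h import *
im=[]
S=bot.read_state();print(S["tool_pos"],S["width"])
for n,x,y in(("top",390,220),("side",300,250)):
    i=bot.snapshot(n)[:,:,::-1].copy();cv2.imwrite(f"pics/{n}3.png",i)
    im.append(cv2.resize(i[y:y+133,x:x+133],(399,399),interpolation=cv2.INTER_CUBIC))
    if n=="side": im.append(cv2.resize(i[120:253,330:463],(399,399),interpolation=cv2.INTER_CUBIC)[:,:])
cv2.imwrite("pics/z5.png",cv2.resize(np.hstack(im),None,fx=.66,fy=.66))
s=cv2.imread("pics/side3.png");ms=cv2.inRange(cv2.cvtColor(s,cv2.COLOR_BGR2GRAY),193,255)
```

```text
[0.49186864 0.20688475 0.08497376] 0.9975968617691372
```

View pics/z5.png

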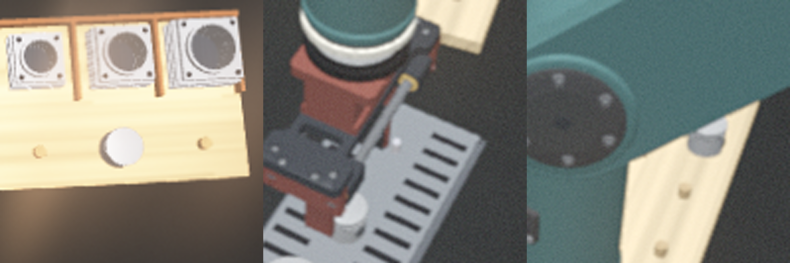

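Piston 42 stands over dowel 3 in line with its cylinder. Next I'll grasp the 35 with the fingers narrowed.

Emit:
drive_tool(moves="0.07 0 0 -0.015 0 0 0; 0.065 0 0 -0.03 0 0 0; 0.065 0 0 -0.042 0 0 0; 0.065 0 0 -0.05 0 0 0; 0.065 0 0 -0.055 0 0 0; 0.065 0 0 -0.058 0 0 0; 0.065 0 0 -0.059 0 0 0; 0.05 0 0 -0.059 0 0 0; 0.04 0 0 -0.059 0 0 0; 0.025 0 0 -0.059 0 0 0; 0.025 0 0 -0.059 0 0 0; 0.025 0 0 -0.059 0 0 0; 0.025 0 0 -0.059 0 0 0; 0.025 0 0 -0.059 0 0 0")

```text
time_s: 10.8
tool_pos: [0.4927, 0.2062, 0.0272]
tcp_rot: [[-0.088, -0.996, 0.0], [-0.996, 0.088, 0.0], [-0.0, -0.0, -1.0]]
force: [-0.9, -1.3, 3.6]
width: 0.396
```

35 mm grip confirmed. Carry it to dowel 2.

Emit:
drive_tool(moves="0.025 0 0 0.01 0 0 0; 0.025 0 0 0.03 0 0 0; 0.025 0 0 0.055 0 0 0; 0.025 0 -0.01 0.08 0 0 0; 0.025 0 -0.03 0.095 0 0 1; 0.025 0.001 -0.06 0.1 0 0 2; 0.025 0.001 -0.1 0.1 0 0 3; 0.025 0.002 -0.14 0.1 0 0 4; 0.025 0.002 -0.18 0.1 0 0 5; 0.025 0.003 -0.22 0.1 0 0 6; 0.025 0.004 -0.26 0.1 0 0 7; 0.025 0.004 -0.3 0.1 0 0 7.7; 0.025 0.005 -0.335 0.1 0 0 7.7; 0.025 0.005 -0.365 0.09 0 0 7.7; 0.025 0.005 -0.385 0.075 0 0 7.7; 0.025 0.005 -0.394 0.06 0 0 7.7; 0.025 0.005 -0.396 0.05 0 0 7.7; 0.025 0.005 -0.396 0.04 0 0 7.7; 0.025 0.005 -0.396 0.03 0 0 7.7; 0.025 0.005 -0.396 0.025 0 0 7.7")

```text
time_s: 12.8
tool_pos: [0.4971, -0.1888, 0.0512]
tcp_rot: [[0.047, -0.999, -0.001], [-0.999, -0.047, 0.001], [-0.001, 0.001, -1.0]]
force: [-0.1, 0.5, 0.2]
width: 0.397
```

Run:
```python
from h import *
im=[]
S=bot.read_state();print(S["tool_pos"],S["width"])
for n,x,y in(("top",335,220),("side",340,120)):
    i=bot.snapshot(n)[:,:,::-1].copy();cv2.imwrite(f"pics/{n}4.png",i)
    im.append(cv2.resize(i[y:y+133,x:x+133],(399,399),interpolation=cv2.INTER_CUBIC))
cv2.imwrite("pics/z6.png",np.hstack(im))
```

```text
[ 0.49713931 -0.18881187  0.05122765] 0.3971853838847313
```

View pics/z6.png

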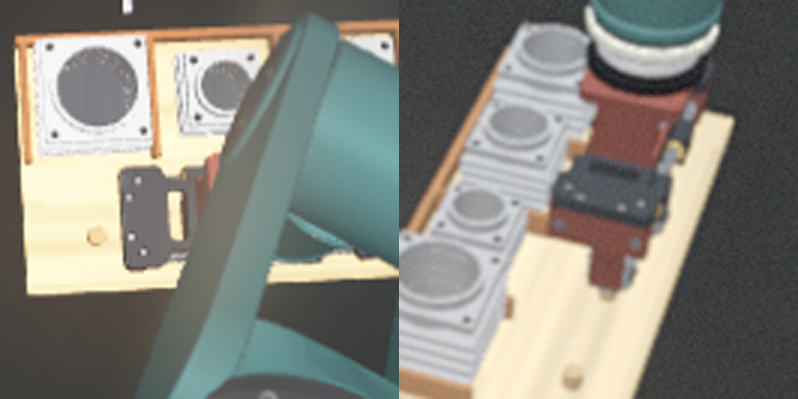

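It's over dowel 2. Lower it.

Emit:
drive_tool(moves="0.025 0 0 -0.006 0 0 0; 0.025 0 0 -0.012 0 0 0; 0.025 0 0 -0.017 0 0 0; 0.025 0 0 -0.02 0 0 0; 0.025 0 0 -0.022 0 0 0; 0.025 0 0 -0.0235 0 0 0; 0.025 0 0 -0.0245 0 0 0; 0.025 0 0 -0.025 0 0 0; 0.025 0 0 -0.025 0 0 0; 0.025 0 0 -0.025 0 0 0")

```text
time_s: 13.9
tool_pos: [0.4976, -0.1899, 0.0272]
tcp_rot: [[0.046, -0.999, 0.0], [-0.999, -0.046, -0.0], [0.0, -0.0, -1.0]]
force: [-1.6, -0.9, 2.3]
width: 0.398
```

Emit:
drive_tool(moves="0.025 0 0 -0.0004 0 0 0; 0.025 0 0 -0.0007 0 0 0; 0.025 0 0 -0.0007 0 0 0")

```text
time_s: 14.2
tool_pos: [0.4976, -0.1898, 0.0272]
tcp_rot: [[0.046, -0.999, 0.0], [-0.999, -0.046, -0.0], [0.0, -0.0, -1.0]]
force: [-2.0, 0.0, 11.3]
width: 0.395
```

Contact (11 N up). Release and go to the 56.

Emit:
drive_tool(moves="0.045 0 0 0 0 0 0; 0.055 0 0 0 0 0 0; 0.06 0 0 0 0 0 0; 0.06 0 0 0 0 0 0; 0.06 0 0 0.015 0 0 0; 0.07 0 0 0.045 0 0 0; 0.0878 0 0.02 0.08 0 0 0; 0.0878 0 0.06 0.1 0 0 -1; 0.0878 0 0.1 0.1 0 0 -2; 0.0878 0.001 0.145 0.1 0 0 -3; 0.0878 0.001 0.19 0.1 0 0 -4; 0.0878 0.002 0.235 0.1 0 0 -5; 0.0878 0.002 0.28 0.1 0 0 -6; 0.0878 0.002 0.325 0.1 0 0 -7; 0.0878 0.003 0.37 0.1 0 0 -7.7; 0.0878 0.003 0.415 0.1 0 0 -7.7; 0.0878 0.003 0.45 0.09 0 0 -7.7; 0.0878 0.003 0.475 0.08 0 0 -7.7; 0.0878 0.003 0.488 0.075 0 0 -7.7; 0.0878 0.003 0.491 0.07 0 0 -7.7")

```text
time_s: 16.2
tool_pos: [0.5004, 0.3022, 0.0958]
tcp_rot: [[-0.087, -0.996, -0.0], [-0.996, 0.087, -0.0], [0.0, 0.0, -1.0]]
force: [-1.6, 0.5, -0.3]
width: 0.998
```

Run:
```python
from h import *
im=[]
S=bot.read_state();print(S["tool_pos"],S["width"])
for n,x,y in(("top",375,220),("side",270,320)):
    i=bot.snapshot(n)[:,:,::-1].copy();cv2.imwrite(f"pics/{n}5.png",i)
    im.append(cv2.resize(i[y:y+133,x:x+133],(399,399),interpolation=cv2.INTER_CUBIC))
cv2.imwrite("pics/z7.png",np.hstack(im))
```

```text
[0.50038179 0.30218577 0.09578699] 0.9978921900830969
```

View pics/z7.png

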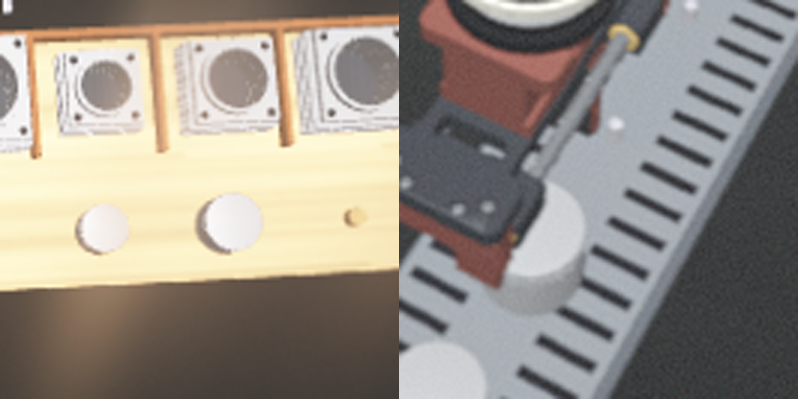

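Both placed pistons stand upright on dowels 2 and 3, and the fingers straddle the 56. Grasp it.

Emit:
drive_tool(moves="0.0878 0 -0.0005 -0.015 0 0 0; 0.0878 0 -0.0005 -0.03 0 0 0; 0.0878 0 -0.0005 -0.045 0 0 0; 0.0878 0 -0.0005 -0.055 0 0 0; 0.0878 0 -0.0005 -0.061 0 0 0; 0.0878 0 -0.0005 -0.064 0 0 0; 0.0878 0 -0.0005 -0.066 0 0 0; 0.0878 0 -0.0005 -0.066 0 0 0; 0.07 0 -0.0005 -0.066 0 0 0; 0.06 0 -0.0005 -0.066 0 0 0; 0.045 0 -0.0005 -0.066 0 0 0; 0.045 0 -0.0005 -0.066 0 0 0; 0.045 0 -0.0005 -0.066 0 0 0; 0.045 0 -0.0005 -0.066 0 0 0; 0.045 0 -0.0005 -0.066 0 0 0")

```text
time_s: 17.8
tool_pos: [0.5005, 0.3004, 0.0305]
tcp_rot: [[-0.088, -0.996, -0.0], [-0.996, 0.088, -0.0], [0.0, 0.0, -1.0]]
force: [0.5, -2.8, 2.4]
width: 0.64
```

56 mm grip confirmed. Carry it to dowel 1.

Emit:
drive_tool(moves="0.045 0 0 0.01 0 0 0; 0.045 0 0 0.03 0 0 0; 0.045 0 0 0.055 0 0 0; 0.045 0 -0.01 0.08 0 0 0; 0.045 -0.001 -0.03 0.095 0 0 1; 0.045 -0.001 -0.06 0.1 0 0 2; 0.045 -0.002 -0.1 0.1 0 0 3; 0.045 -0.003 -0.14 0.1 0 0 4; 0.045 -0.004 -0.18 0.1 0 0 5; 0.045 -0.005 -0.22 0.1 0 0 6; 0.045 -0.006 -0.26 0.1 0 0 7; 0.045 -0.007 -0.3 0.1 0 0 7.7; 0.045 -0.008 -0.335 0.1 0 0 7.7; 0.045 -0.008 -0.365 0.09 0 0 7.7; 0.045 -0.008 -0.385 0.075 0 0 7.7; 0.045 -0.008 -0.394 0.06 0 0 7.7; 0.045 -0.008 -0.3965 0.05 0 0 7.7; 0.045 -0.008 -0.3965 0.04 0 0 7.7; 0.045 -0.008 -0.3965 0.03 0 0 7.7; 0.045 -0.008 -0.3965 0.025 0 0 7.7")

```text
time_s: 19.8
tool_pos: [0.4922, -0.0949, 0.0545]
tcp_rot: [[0.046, -0.999, -0.001], [-0.999, -0.046, 0.001], [-0.001, 0.001, -1.0]]
force: [0.4, -0.2, -2.1]
width: 0.645
```

Run:
```python
from h import *
im=[]
S=bot.read_state();print(S["tool_pos"],S["width"])
for n,x,y in(("top",335,220),("side",340,150)):
    i=bot.snapshot(n)[:,:,::-1].copy();cv2.imwrite(f"pics/{n}6.png",i)
    im.append(cv2.resize(i[y:y+133,x:x+133],(399,399),interpolation=cv2.INTER_CUBIC))
cv2.imwrite("pics/z8.png",np.hstack(im))
```

```text
[ 0.49216733 -0.09493703  0.0545152 ] 0.6445849383261937
```

View pics/z8.png

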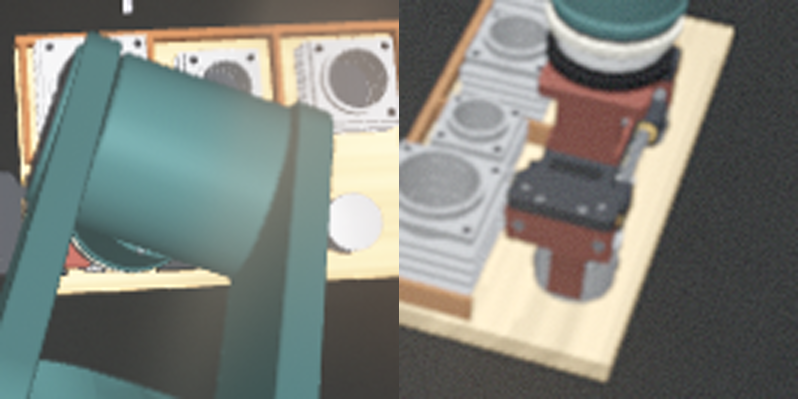

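It's over dowel 1 and clear of the cylinder. Lower it.

Emit:
drive_tool(moves="0.045 0 0 -0.006 0 0 0; 0.045 0 0 -0.012 0 0 0; 0.045 0 0 -0.017 0 0 0; 0.045 0 0 -0.02 0 0 0; 0.045 0 0 -0.022 0 0 0; 0.045 0 0 -0.0235 0 0 0; 0.045 0 0 -0.0245 0 0 0; 0.045 0 0 -0.025 0 0 0; 0.045 0 0 -0.0253 0 0 0; 0.045 0 0 -0.0253 0 0 0")

```text
time_s: 20.9
tool_pos: [0.4926, -0.0958, 0.0304]
tcp_rot: [[0.046, -0.999, 0.0], [-0.999, -0.046, -0.0], [0.0, -0.0, -1.0]]
force: [-1.3, 1.0, 4.8]
width: 0.642
```

Emit:
drive_tool(moves="0.045 0 0 -0.0003 0 0 0; 0.045 0 0 -0.0003 0 0 0")

```text
time_s: 21.1
tool_pos: [0.4926, -0.0958, 0.0304]
tcp_rot: [[0.046, -0.999, 0.0], [-0.999, -0.046, -0.0], [0.0, -0.0, -1.0]]
force: [-2.0, 0.6, 8.8]
width: 0.642
```

Contact. Release and go to the 49.

Emit:
drive_tool(moves="0.06 0 0 0 0 0 0; 0.07 0 0 0 0 0 0; 0.075 0 0 0 0 0 0; 0.075 0 0 0 0 0 0; 0.075 0 0 0.015 0 0 0; 0.075 0 0 0.045 0 0 0; 0.0878 0 0.02 0.08 0 0 0; 0.0878 0 0.06 0.1 0 0 -1; 0.0878 0.002 0.1 0.1 0 0 -2; 0.0878 0.004 0.145 0.1 0 0 -3; 0.0878 0.006 0.19 0.1 0 0 -4; 0.0878 0.008 0.235 0.1 0 0 -5; 0.0878 0.01 0.28 0.1 0 0 -6; 0.0878 0.012 0.325 0.1 0 0 -7; 0.0878 0.014 0.37 0.1 0 0 -7.7; 0.0878 0.015 0.415 0.1 0 0 -7.7; 0.0878 0.015 0.45 0.09 0 0 -7.7; 0.0878 0.015 0.475 0.08 0 0 -7.7; 0.0878 0.015 0.488 0.07 0 0 -7.7; 0.0878 0.015 0.4915 0.065 0 0 -7.7")

```text
time_s: 23.1
tool_pos: [0.5069, 0.3963, 0.0933]
tcp_rot: [[-0.087, -0.996, -0.001], [-0.996, 0.087, -0.001], [0.001, 0.001, -1.0]]
force: [0.5, 0.4, 0.4]
width: 0.997
```

Run:
```python
from h import *
im=[]
S=bot.read_state();print(S["tool_pos"],S["width"])
for n,x,y in(("top",335,220),("side",230,347)):
    i=bot.snapshot(n)[:,:,::-1].copy();cv2.imwrite(f"pics/{n}7.png",i)
    im.append(cv2.resize(i[y:y+133,x:x+133],(399,399),interpolation=cv2.INTER_CUBIC))
cv2.imwrite("pics/z9.png",np.hstack(im))
```

```text
[0.50685332 0.39633467 0.09331019] 0.9974517618697115
```

View pics/z9.png

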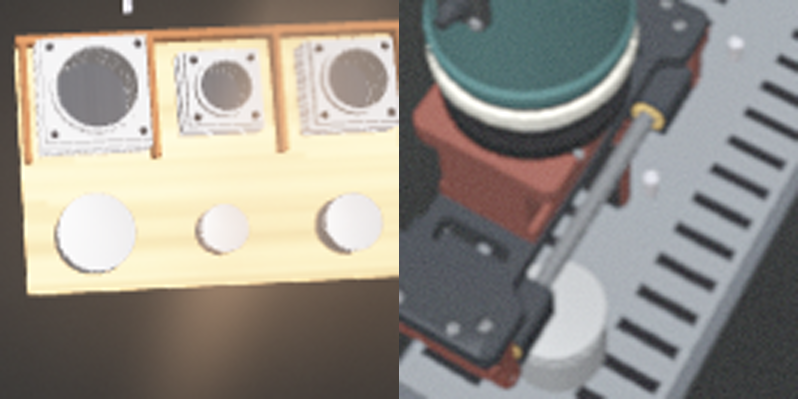

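Three pistons are in place over dowels 1–3, and the fingers straddle the 49. Grasp it.

Emit:
drive_tool(moves="0.0878 0 0 -0.015 0 0 0; 0.0878 0 0 -0.03 0 0 0; 0.0878 0 0 -0.045 0 0 0; 0.0878 0 0 -0.055 0 0 0; 0.0878 0 0 -0.061 0 0 0; 0.0878 0 0 -0.064 0 0 0; 0.0878 0 0 -0.065 0 0 0; 0.0878 0 0 -0.065 0 0 0; 0.07 0 0 -0.065 0 0 0; 0.06 0 0 -0.065 0 0 0; 0.04 0 0 -0.065 0 0 0; 0.04 0 0 -0.065 0 0 0; 0.04 0 0 -0.065 0 0 0; 0.04 0 0 -0.065 0 0 0; 0.04 0 0 -0.065 0 0 0; 0.04 0 0 -0.065 0 0 0")

```text
time_s: 24.8
tool_pos: [0.5075, 0.3955, 0.0298]
tcp_rot: [[-0.089, -0.996, -0.0], [-0.996, 0.089, -0.0], [0.0, 0.0, -1.0]]
force: [-0.9, -0.5, 2.4]
width: 0.555
```

49 mm grip confirmed. Carry it to dowel 4.

Emit:
drive_tool(moves="0.04 0 0 0.01 0 0 0; 0.04 0 0 0.03 0 0 0; 0.04 0 0 0.055 0 0 0; 0.04 0 -0.01 0.08 0 0 0; 0.04 0 -0.03 0.095 0 0 0; 0.04 0 -0.06 0.1 0 0 1; 0.04 0 -0.1 0.1 0 0 2; 0.04 0 -0.14 0.1 0 0 3; 0.04 0 -0.18 0.1 0 0 4; 0.04 0 -0.22 0.1 0 0 5; 0.04 0 -0.26 0.1 0 0 6; 0.04 0 -0.3 0.1 0 0 7; 0.04 0 -0.34 0.1 0 0 7.7; 0.04 0 -0.38 0.1 0 0 7.7; 0.04 0 -0.42 0.1 0 0 7.7; 0.04 0 -0.46 0.1 0 0 7.7; 0.04 0 -0.5 0.1 0 0 7.7; 0.04 0 -0.53 0.1 0 0 7.7; 0.04 0 -0.55 0.1 0 0 7.7")

```text
time_s: 26.7
tool_pos: [0.508, -0.1567, 0.1304]
tcp_rot: [[0.044, -0.999, 0.001], [-0.999, -0.044, -0.001], [0.001, -0.001, -1.0]]
force: [0.5, 0.4, -1.1]
width: 0.553
```

Emit:
drive_tool(moves="0.04 0 -0.02 0 0 0 0; 0.04 0 -0.05 0 0 0 0; 0.04 -0.001 -0.09 0 0 0 0; 0.04 -0.0015 -0.13 0 0 0 0; 0.04 -0.0015 -0.17 0 0 0 0; 0.04 -0.0015 -0.2 -0.01 0 0 0; 0.04 -0.0015 -0.215 -0.025 0 0 0; 0.04 -0.0015 -0.222 -0.04 0 0 0; 0.04 -0.0015 -0.224 -0.055 0 0 0; 0.04 -0.0015 -0.224 -0.065 0 0 0; 0.04 -0.0015 -0.224 -0.072 0 0 0; 0.04 -0.0015 -0.224 -0.075 0 0 0; 0.04 -0.0015 -0.224 -0.075 0 0 0")

```text
time_s: 28.0
tool_pos: [0.5061, -0.3774, 0.0544]
tcp_rot: [[0.047, -0.999, -0.0], [-0.999, -0.047, 0.001], [-0.001, 0.0, -1.0]]
force: [0.1, -0.1, -0.8]
width: 0.554
```

Run:
```python
from h import *
im=[]
S=bot.read_state();print(S["tool_pos"],S["width"])
for n,x,y in(("top",400,220),("side",350,90)):
    i=bot.snapshot(n)[:,:,::-1].copy();cv2.imwrite(f"pics/{n}8.png",i)
    im.append(cv2.resize(i[y:y+133,x:x+133],(399,399),interpolation=cv2.INTER_CUBIC))
cv2.imwrite("pics/z10.png",np.hstack(im))
```

```text
[ 0.50612202 -0.37742027  0.05444092] 0.5537170141344896
```

View pics/z10.png

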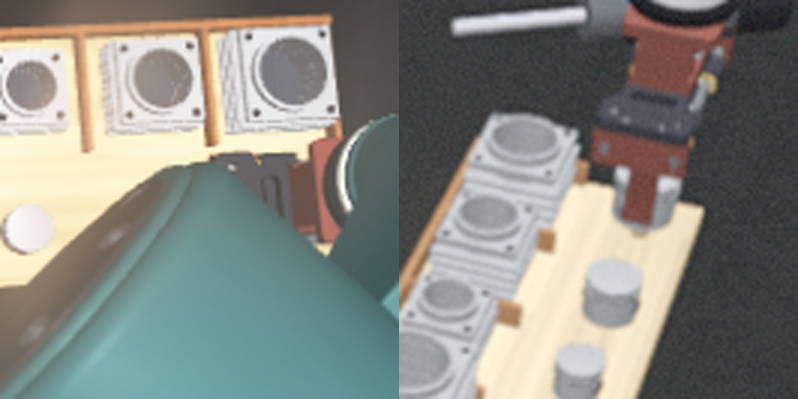

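It's over dowel 4. Lower it.

Emit:
drive_tool(moves="0.04 0 -0.0005 -0.006 0 0 0; 0.04 0 -0.0005 -0.012 0 0 0; 0.04 0 -0.0005 -0.017 0 0 0; 0.04 0 -0.0005 -0.02 0 0 0; 0.04 0 -0.0005 -0.022 0 0 0; 0.04 0 -0.0005 -0.0235 0 0 0; 0.04 0 -0.0005 -0.0242 0 0 0; 0.04 0 -0.0005 -0.0246 0 0 0; 0.04 0 -0.0005 -0.025 0 0 0; 0.04 0 -0.0005 -0.025 0 0 0")

```text
time_s: 29.1
tool_pos: [0.5061, -0.3789, 0.0299]
tcp_rot: [[0.046, -0.999, 0.0], [-0.999, -0.046, -0.0], [0.0, -0.0, -1.0]]
force: [-0.4, -0.1, -1.3]
width: 0.555
```

Emit:
drive_tool(moves="0.04 0 0 -0.0004 0 0 0; 0.04 0 0 -0.0007 0 0 0; 0.04 0 0 -0.0007 0 0 0")

```text
time_s: 29.4
tool_pos: [0.5062, -0.3789, 0.0298]
tcp_rot: [[0.046, -0.999, 0.0], [-0.999, -0.046, -0.0], [0.0, -0.0, -1.0]]
force: [-2.0, 0.5, 5.6]
width: 0.556
```

Contact (5.6 N). Release, rise and clear the view.

Emit:
drive_tool(moves="0.055 0 0 0 0 0 0; 0.065 0 0 0 0 0 0; 0.07 0 0 0 0 0 0; 0.07 0 0 0 0 0 0; 0.07 0 0 0.015 0 0 0; 0.07 0 0 0.045 0 0 0; 0.07 0 0.03 0.08 0 0 0; 0.07 0 0.07 0.12 0 0 0; 0.07 0 0.11 0.15 0 0 0; 0.07 0 0.16 0.15 0 0 0; 0.07 0 0.21 0.15 0 0 0; 0.07 0 0.26 0.15 0 0 0; 0.07 0 0.31 0.15 0 0 0; 0.07 0 0.36 0.15 0 0 0; 0.07 0 0.41 0.15 0 0 0; 0.07 0 0.46 0.15 0 0 0; 0.07 0 0.51 0.15 0 0 0; 0.07 0 0.56 0.15 0 0 0; 0.07 0 0.6 0.15 0 0 0; 0.07 0 0.6 0.15 0 0 0")

```text
time_s: 31.4
tool_pos: [0.5062, 0.2264, 0.1803]
tcp_rot: [[0.051, -0.999, 0.002], [-0.999, -0.051, 0.003], [-0.003, -0.002, -1.0]]
force: [0.3, -0.7, 0.5]
width: 0.796
```

Run:
```python
from h import *
np.set_printoptions(precision=4,suppress=True)
im=[]
S=bot.read_state();print(S["tool_pos"],S["time_s"])
for n,x,y in(("top",335,205),("side",310,110)):
    i=bot.snapshot(n)[:,:,::-1].copy();cv2.imwrite(f"pics/{n}9.png",i)
    im.append(cv2.resize(i[y:y+160,x:x+190],(399,336),interpolation=cv2.INTER_CUBIC))
cv2.imwrite("pics/z11.png",np.hstack(im))
t=cv2.imread("pics/top9.png")
m=((cv2.cvtColor(t,cv2.COLOR_BGR2HSV)[:,:,1]<18)&(t.min(2)>160)).astype(np.uint8)*255
for h,p,d in((44,(367,297),(.4935,-.0976)),(32,(409,296),(.4977,-.1913)),(36,(452,293),(.5019,-.2856)),(40,(493,291),(.5065,-.38))):
    c=blob(m,p,17);q=cen(c);print(h,q,cv2.contourArea(c),"piston-dowel (top view)",plane("top",q,.018+h/1000)[:2]-d)
```

```text
[0.5062 0.2264 0.1803] 31.4
44 [366.6081 297.1798] 495.0 piston-dowel (top view) [-0.0003  0.0035]
32 [409.1635 295.6444] 157.0 piston-dowel (top view) [-0.0001  0.0034]
36 [452.4487 293.6096] 245.5 piston-dowel (top view) [-0.0004  0.0033]
40 [494.7664 291.067 ] 346.0 piston-dowel (top view) [-0.0002  0.0042]
```

View pics/z11.png

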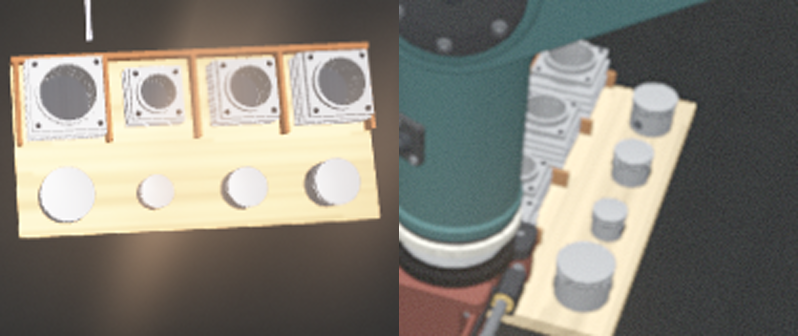

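All four pistons stand upright over their dowels, sized 56, 35, 42, 49 to match the cylinders. The residual offset is about 3–4 mm in the top view, within the skirts' clearance (at least 6.5 mm). The arm is clear, so I'm handing in.

```bash
python3 -c "
from cell import bot
print(bot.sign_off())"
```

```text
the job is handed in; nothing more can be done
None
```

I moved all four pistons to the wooden rack and handed the job in at about 31.5 s of the 106 s. From +y to −y they now stand 56, 35, 42, 49, each over the dowel in front of its matching cylinder. I lowered each one until it touched the board, read as 6–11 N up on the tool, before opening the fingers.

**Last checks that agreed:**
- The finger widths at the grasps were 42, 35, 56 and 49 mm, so each piston is the right size.
- The touchdown heights matched the pick heights to within 0.1 mm.
- The last pictures show all four upright with the arm clear. The cylinders show in place in the top view; I didn't re-measure them, the bottle or the screwdriver.

**Checks that disagreed:**
- **Heights:** the two-view crown heights came out about 5 mm below the text. I put this down to the calibration error and worked from the text heights.
- **Centring:** in the last top view the pistons sit about 3–4 mm to the +y side of the dowels. The two cameras themselves differ by about 4 mm, so part of this may not be real. It is within the smallest skirt clearance of 6.5 mm, so I left them as they were.

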